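# Stand the fallen oil tin up against the file rack

### The job

The oil tin has toppled over on the workbench with its foot towards the file rack. Lift and push its top end over towards the rack so that it tips up on its foot - do not lift it off the bench - and leave it standing upright by itself with its side up against the rack's plain front. Leave the jar, the glue bottle and the other tools where they are.

Things in the scene. Friction and masses are not known exactly. Their poses are not given: they have to be found in the camera images.
- tin: fallen oil tin, 0.45 to 0.7 kg, bare metal: cylinder 91 mm in diameter, 135 mm tall, then an 18 mm cone narrowing to 38 mm, a neck and a black screw cap; 182 mm long over all. Origin: centre of the foot's underside; z along its axis, foot to cap. It lies level on its side, foot centre 35 to 105 mm from the rack, axis within 17 degrees of square to the rack's front; it can roll sideways
- tin_cap (a point): centre of the top face of the tin's cap, 182 mm from the foot along the axis; same axes as the tin. The cap is 34 mm in diameter, 22 mm long, the neck under it 31 mm in diameter and 6 mm long. While the tin lies, the cap's lowest edge is 28.5 mm above the bench. Tipped to within 25 degrees of upright, the tin settles on its foot by itself
- rack_front (a point): file rack: plywood case 500 mm long, 130 mm deep, 160 mm high, fixed to the bench; tool handles stand up to 110 mm out of its top, 45 mm or more behind the front. The point: foot of its plain, flat, upright front face, at mid length, on the bench; x along the face, z up, y into the rack (what stands in front has negative y)
- jar: glass jar 68 mm in diameter, 100 mm tall, standing in front of the rack about 150 mm from its middle towards its near (robot) end; origin: centre of its underside; z up
- glue: white glue bottle 62 mm in diameter, 183 mm tall with its spout, standing in front of the rack about 180 mm from its middle towards its far end; origin: centre of its underside; z up
- file: flat file lying on the bench, 373 mm long, up to 27 mm wide and 24 mm high, blade along its +x (to 210 mm) and black handle along -x (to 163 mm); origin on the bench
- mallet: wooden mallet lying on the bench, head 70 x 130 x 80 mm centred 110 mm along its +x, handle along -x to 165 mm; origin on the bench
- square: try square lying flat, 18 mm high, wooden stock 100 mm along x, steel blade 180 mm along +y; origin under the stock's centre
- pine: sawn piece of pine 160 x 45 x 20 mm (along x, y, z) lying flat; origin: centre of its underside
- sander: cork sanding block 110 x 67 x 35 mm (along x, y, z) lying flat; origin: centre of its underside

How it is judged:
By the outcome, as a careful person would: the job done as asked, in the order asked, and still so for the second after the job is handed in, with the robot touching nothing.
It also fails if it takes over 46 s, if anything falls off the work surface, if the arm or the gripper's body presses on something with over 40 N, if the wrist force passes 120 N, or if a joint passes its speed limit or range.

### The arm

A 6-joint arm with a two-finger parallel gripper is mounted at the origin on the work surface. World frame = base frame: x ahead of the robot, y to its left, z up, the work surface at z = 0. Lengths are in m, angles in rad, forces in N, time in s.
With the tool pointing down it reaches from about 0.4 to 0.825 m from the base axis. Payload 7 kg.
Tool frame: the origin (TCP) lies midway between the tips of the shut fingers; the grasp point (between the pads) lies 19 mm behind it; x points along the fingers, z is the direction in which the jaws open and shut, and the axes are right-handed (so a half turn about x gives the same grasp; the last joint's range is limited). The gripper opens to 88 mm and grips with 3 to 60 N. Pads are 19 mm wide; open, the fingers measure 130 mm over their backs; the gripper's body (78 mm by 193 mm) begins 47 mm behind the grasp point.
Start: joints at [0.288, 0.359, 0.012, 0, -1.224, -0.288], TCP at [0.675, -0, 0.227] pointing down, gripper open.
Joint ranges: [-3.07, 3.07], [-1.43, 2.12], [-1.02, 1.25], [-3.03, 1.67], [-3.05, -0], [-3.03, 3.03]. Speed limits (rad/s): [2.39, 2.39, 3.01, 3.14, 3.14, 3.14].

### API

Orientations are given as a 3x3 rotation matrix whose columns are the frame's x, y, z axes.
In Python, from bench import ctrl gives the robot as it stands. The module is installed in compiled form; this text tells all that it offers. Calls block until the motion is done:
- ctrl.move_to(position, orientation): joint-space move of the TCP to a pose.
- ctrl.line_to(position, rotation=None, speed=0.15): straight line of the TCP; rotation=None keeps the orientation; speed is the mean speed in m/s.
- ctrl.goto_joints(angles): joint-space move.
- ctrl.move_gripper(opening, strength=None): finger opening in m; strength is the grip in N (None keeps the last); returns when the fingers have stopped.
- ctrl.hold(seconds).
- ctrl.inverse_kinematics(position, orientation): joint angles nearest the present ones, or None.
- ctrl.read_camera(name): name is "scene" or "side" or "wrist"; returns the picture (384x512x3 uint8, blue, green, red); there is no depth.
- ctrl.camera_info(name): a dict with "K" (3x3 intrinsics, pixels), "origin" and "attitude" of the camera in the world. Camera axes: x right, y down, z forward; pixel columns grow to the right and rows downward; lengths in m; the calibration is good to about 2 mm. The wrist camera is an equidistant fisheye: a pixel r from the principal point sees the ray r / f radians off the axis. A picture is of the moment at which its call begins: read the wrist's pose just before it. camera_info takes no time and is no camera call; for the wrist camera it gives the pose at the moment of the call.
A pose or a line that the arm cannot do raises ctrl.Unreachable and nothing moves.
- ctrl.job_done(): hands the job in, once; it reports no verdict.
Readings, each from a call of its own:
- ctrl.get_time_s(): time.
- ctrl.get_qpos(): joint angles.
- ctrl.get_joint_velocities(): joint speeds.
- ctrl.get_joint_torque(): joint torques, N m.
- ctrl.get_tcp_pos(): TCP position.
- ctrl.get_orientation(): TCP orientation.
- ctrl.get_ft_force(): force on the tool from outside, world axes, zero at the start.
- ctrl.get_ft_torque(): the same for the moment, N m.
- ctrl.get_gripper_width(): finger opening in m.
Only numpy, scipy, OpenCV 4.12 (cv2) and the standard library are available. Lean on these libraries where they do the work, as an engineer would, in place of code of your own. Each camera call takes 0.05 s, during which the arm holds its last target.

## Working session

There is one attempt and no reset: what is moved stays moved. The work goes in short steps, each a Python script; the robot and the scene stay as the last script left them, time stands still between calls to the robot, and variables do not carry over. Pictures are saved under pics/ and viewed, and the job is handed in when it is done.

```bash
mkdir -p pics; ls; python3 - <<'E'
from bench import ctrl
import cv2
for n in ["scene","side","wrist"]:
    i=ctrl.camera_info(n); print(n,{k:(v.round(4).tolist() if hasattr(v,'round') else v) for k,v in i.items()})
    cv2.imwrite(f"pics/{n}0.png",ctrl.read_camera(n))
print(ctrl.get_time_s(),ctrl.get_tcp_pos(),ctrl.get_orientation(),ctrl.get_gripper_width())
E
```

```text
pics
scene {'K': [[445.0354, 0.0, 253.6635], [0.0, 445.0354, 184.2902], [0.0, 0.0, 1.0]], 'origin': [1.3184, 0.2328, 0.9814], 'attitude': [[-0.453, 0.6383, -0.6224], [0.8914, 0.3339, -0.3064], [0.0123, -0.6936, -0.7202]]}
side {'K': [[394.2393, 0.0, 260.0982], [0.0, 394.2393, 195.4425], [0.0, 0.0, 1.0]], 'origin': [-0.1596, -0.155, 0.6951], 'attitude': [[-0.0132, -0.6709, 0.7414], [-0.9998, 0.0197, -0.0], [-0.0146, -0.7413, -0.671]]}
wrist {'K': [[297.3186, 0.0, 252.3547], [0.0, 297.3186, 190.3962], [0.0, 0.0, 1.0]], 'origin': [0.6759, -0.0801, 0.3846], 'attitude': [[-1.0, 0.0014, -0.0016], [0.0008, 0.9551, 0.2962], [0.002, 0.2962, -0.9551]]}
0.15 [ 6.74643951e-01 -4.65758007e-05  2.25857328e-01] [[-1.24135470e-03 -9.82276247e-05 -9.99999225e-01]
 [-1.67752832e-04 -9.99999981e-01  9.84359399e-05]
 [-9.99999215e-01  1.67874895e-04  1.24133820e-03]] 0.08748153735293587
```

View pics/scene0.png

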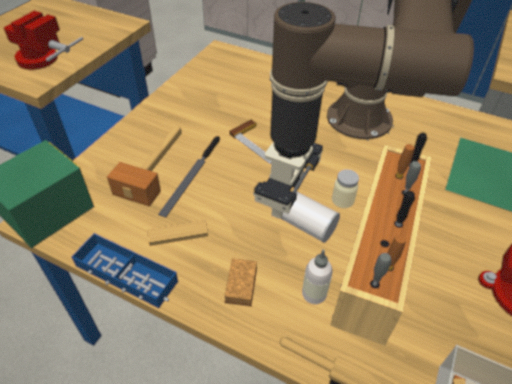

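View pics/side0.png

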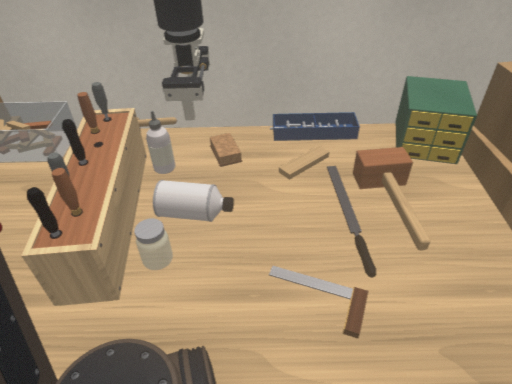

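View pics/wrist0.png

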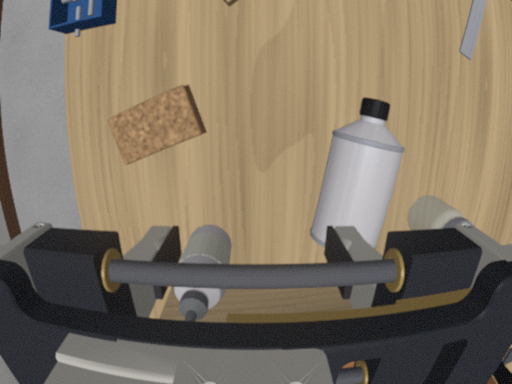

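```bash
cat > h.py <<'E'
from bench import ctrl
import numpy as np, cv2
def ray(info,u,v,fish=False):
    K=info["K"];x=(u-K[0,2])/K[0,0];y=(v-K[1,2])/K[1,1]
    if fish:
        r=np.hypot(x,y);d=np.array([x/r*np.sin(r),y/r*np.sin(r),np.cos(r)]) if r>1e-9 else np.array([0,0,1.])
    else: d=np.array([x,y,1.])
    return np.array(info["origin"]),np.array(info["attitude"])@(d/np.linalg.norm(d))
def onz(info,u,v,z,fish=False):
    o,d=ray(info,u,v,fish);return o+d*(z-o[2])/d[2]
def proj(info,P,fish=False):
    c=np.array(info["attitude"]).T@(np.array(P)-np.array(info["origin"]));K=info["K"]
    if fish:
        r=np.hypot(c[0],c[1]);t=np.arctan2(r,c[2]);q=c[:2]/r*t
    else:q=c[:2]/c[2]
    return np.array([K[0,0]*q[0]+K[0,2],K[1,1]*q[1]+K[1,2]])
def meet(i1,p1,f1,i2,p2,f2):
    o1,d1=ray(i1,*p1,f1);o2,d2=ray(i2,*p2,f2)
    A=np.stack([d1,-d2],1);s=np.linalg.lstsq(A,o2-o1,rcond=None)[0]
    a=o1+d1*s[0];b=o2+d2*s[1];return (a+b)/2,np.linalg.norm(a-b)
E
python3 - <<'E'
import cv2
s=cv2.imread("pics/side0.png");w=cv2.imread("pics/wrist0.png")
cv2.imwrite("pics/s_crop.png",cv2.resize(s[100:310,30:250],None,fx=2.7,fy=2.7,interpolation=cv2.INTER_CUBIC))
cv2.imwrite("pics/w_crop.png",cv2.resize(w[80:260,290:450],None,fx=3,fy=3,interpolation=cv2.INTER_CUBIC))
import numpy as np
for n,im,(a,b,c,d) in [("side",s,(190,220,215,240)),("wrist",w,(90,130,350,400))]:
    m=(im[a:b,c:d].max(2)<60).astype(np.uint8)
    k=cv2.connectedComponentsWithStats(m);print(n,k[2],k[3]+[c,a])
E
```

```text
side [[  0   0  25  30 750]] [[227.  204.5]]
wrist [[   0    0   50   40 1564]
 [  11    8   28   22  436]] [[374.50767263 109.83439898]
 [374.47247706 108.30045872]]
```

View pics/s_crop.png

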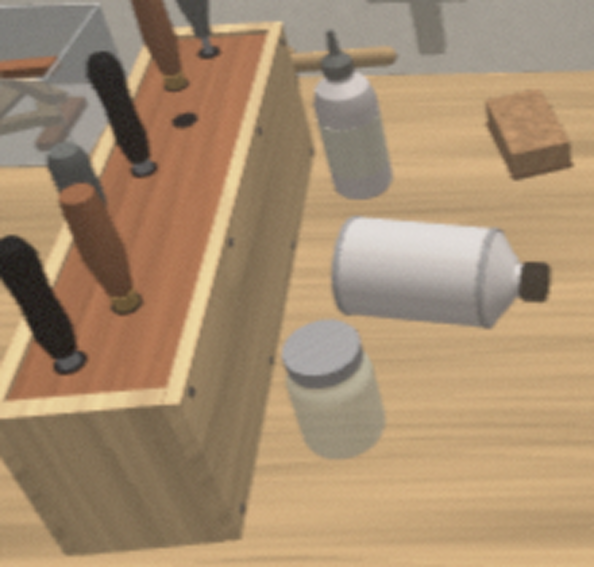

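View pics/w_crop.png

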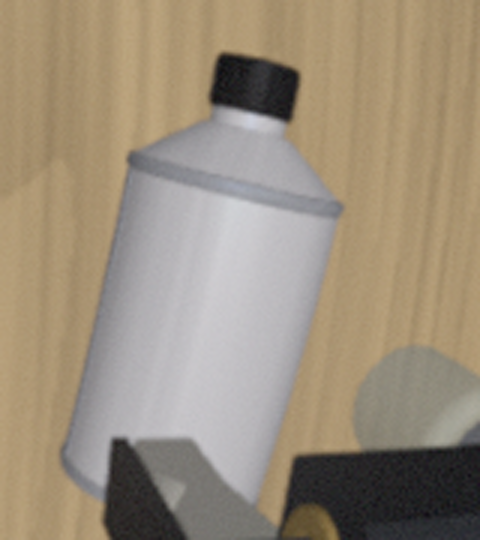

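```bash
python3 - <<'E'
from h import *
S=ctrl.camera_info("side");W=ctrl.camera_info("wrist");C=ctrl.camera_info("scene")
np.set_printoptions(precision=4,suppress=True)
c=lambda x,y:(30+x/2.7,100+y/2.7)
for n,p,z in [("bn",c(242,538),0),("bf",c(312,150),0),("tn",c(182,404),.16),("tf",c(283,25),.16)]: print(n,onz(S,*p,z))
print("cap",meet(S,c(535,281),False,W,(374.5,108.3),True), onz(W,374.5,108.3,.0455,True), onz(S,*c(535,281),.0455))
a=onz(W,333.7,132.7,.0455,True);b=onz(W,404,149.7,.0455,True);print("sh",a,b,np.linalg.norm(a-b),(a+b)/2)
print("footL",onz(W,311.3,231.7,.0455,True))
print("jar",onz(S,*c(345,450),0),"glue",onz(S,*c(362,190),0))
E
```

```text
bn [0.3001 0.1367 0.    ]
bf [0.7954 0.1838 0.    ]
tn [0.2971 0.1347 0.16  ]
tf [0.787  0.1775 0.16  ]
cap (array([ 0.5297, -0.0775,  0.0453]), np.float64(0.0007833849029600258)) [ 0.5297 -0.0771  0.0455] [ 0.5295 -0.0779  0.0455]
sh [ 0.5803 -0.0453  0.0455] [ 0.4841 -0.0283  0.0455] 0.09770595338057736 [ 0.5322 -0.0368  0.0455]
footL [0.6003 0.0804 0.0455]
jar [0.3814 0.0732 0.    ] glue [0.7225 0.1164 0.    ]
```

```bash
python3 - <<'E'
from h import *
W=ctrl.camera_info("wrist");S=ctrl.camera_info("side")
np.set_printoptions(precision=4,suppress=True)
o=np.array(W["origin"])
cap=np.array([.5297,-.0775,.0455])
def edge(p,ax,side):  # contour point height from view ray across the axis
    z=.0455
    for _ in range(5):
        P=onz(W,*p,z,True); d=P-o; u=np.array([*ax,0]); d=d-u*(d@u); d/=np.linalg.norm(d)
        n=np.cross(u,d); n*=np.sign(n[0])*side; z=.0455+.0455*n[2]
    return P, P-.0455*n
for ax in [(.16,.987),(.1,.995)]:
    r=[edge((333.7,132.7),ax,1),edge((404,149.7),ax,-1),edge((311.3,231.7),ax,1)]
    # further side points
    r.append(edge((290+285/3,80+400/3),ax,-1))
    for P,A in r:
        v=A-cap;print(P,A,np.linalg.norm(v[:2]),np.degrees(np.arctan2(v[0],v[1])))
R=ctrl.get_orientation()
a=np.radians(9);u=np.array([np.sin(a),np.cos(a),0]);z=np.array([0,0,1.]);j=-np.cross(u,z)
for b in (30,45,60,75,90):
    b=np.radians(b);x=np.cos(b)*u-np.sin(b)*z
    for s in (1,-1):
        M=np.stack([x,np.cross(s*j,x),s*j],1)
        print(np.degrees(b),s,[ctrl.inverse_kinematics(p,M) for p in (cap,cap-.15*x,np.array([.555,.115,.16]))])
E
```

```text
[ 0.5767 -0.044   0.0326] [ 0.5336 -0.037   0.0455] 0.04065884589090189 5.504626022016342
[ 0.497  -0.0318  0.0684] [ 0.5358 -0.0381  0.0455] 0.039849401090406376 8.867414954608975
[0.5975 0.0865 0.0326] [0.5544 0.0935 0.0455] 0.1727414279228267 8.220758323078433
[0.5123 0.0479 0.0682] [0.5512 0.0416 0.0455] 0.12100427373153423 10.254698544896305
[ 0.5767 -0.044   0.0328] [ 0.5332 -0.0397  0.0455] 0.03800740980682545 5.358125964765115
[ 0.497  -0.0318  0.0683] [ 0.5362 -0.0358  0.0455] 0.04224139540642892 8.79750402773663
[0.5977 0.086  0.0337] [0.554  0.0904 0.0455] 0.16961678488269646 8.23259201261759
[0.512  0.0481 0.0676] [0.5516 0.0441 0.0455] 0.12360079788041087 10.199174863656067
29.999999999999996 1 [array([-0.5186,  0.6854, -0.0626, -0.9536, -1.455 ,  0.8089]), array([-0.6768,  0.6586,  0.1113, -0.8572, -1.6781,  0.7296]), array([-0.2288,  0.422 , -0.1658, -1.0901, -1.3432,  0.551 ])]
29.999999999999996 -1 [array([-0.5186,  0.6854, -0.0626, -0.9536, -1.455 , -2.3327]), array([-0.6768,  0.6586,  0.1113, -0.8572, -1.6781, -2.412 ]), array([-0.2288,  0.422 , -0.1658, -1.0901, -
[... 753 characters left out ...]
1.3095, -2.7968]), None]
75.0 1 [array([ 0.0118,  0.3484, -0.3669, -0.3492, -0.8415,  0.0633]), array([-0.0554,  0.1928, -0.2155, -0.2858, -1.1509,  0.014 ]), array([ 0.383 ,  0.2042, -0.2828, -0.2735, -0.9647, -0.3971])]
75.0 -1 [None, None, array([ 0.383 ,  0.2042, -0.2828, -0.2735, -0.9647,  2.7445])]
90.0 1 [array([ 0.2211,  0.323 , -0.5187,  0.    , -0.7291, -0.3782]), array([ 0.2211,  0.1529, -0.3411,  0.    , -1.0767, -0.3782]), array([ 0.5495,  0.2353, -0.3235,  0.    , -1.012 , -0.7066])]
90.0 -1 [array([ 0.2211,  0.323 , -0.5187,  0.    , -0.7291,  2.7634]), array([ 0.2211,  0.1529, -0.3411,  0.    , -1.0767,  2.7634]), array([ 0.5495,  0.2353, -0.3235,  0.    , -1.012 ,  2.435 ])]
```

```bash
cat >> h.py <<'E'
al=np.radians(8.5);u=np.array([np.sin(al),np.cos(al),0]);zz=np.array([0,0,1.])
cap=np.array([.5297,-.0775,.0455])
def M(b):
    b=np.radians(b);x=np.cos(b)*u-np.sin(b)*zz;j=-np.cross(u,zz)
    return np.stack([x,np.cross(j,x),j],1)
G0=cap-.005*u
def tcp(G,b): return G+.019*M(b)[:,0]
def look(n):
    for c in ("side","wrist","scene"): cv2.imwrite(f"pics/{c}{n}.png",ctrl.read_camera(c))
E
python3 - <<'E'
from h import *
np.set_printoptions(precision=4,suppress=True)
b=40;m=M(b);T=tcp(G0,b)
ctrl.move_to(T-.14*m[:,0],m)
print(ctrl.get_time_s(),ctrl.get_tcp_pos(),ctrl.get_ft_force())
ctrl.line_to(T,speed=.1)
print(ctrl.get_time_s(),ctrl.get_tcp_pos()-T,ctrl.get_ft_force())
a=ctrl.read_camera("side");w=ctrl.read_camera("wrist");s=ctrl.read_camera("scene")
cv2.imwrite("pics/t1.png",np.vstack([np.hstack([cv2.resize(a[130:290,130:330],(400,320)),cv2.resize(s[130:290,200:400],(400,320))]),np.hstack([cv2.resize(w,(373,280)),np.zeros((280,427,3),np.uint8)])]))
E
```

```text
1.2083 [ 0.5156 -0.1741  0.1234] [-0.1249 -0.5033  0.1482]
2.7583 [ 0.0002 -0.0005  0.0003] [-0.3031  0.353  -1.1117]
```

View pics/t1.png

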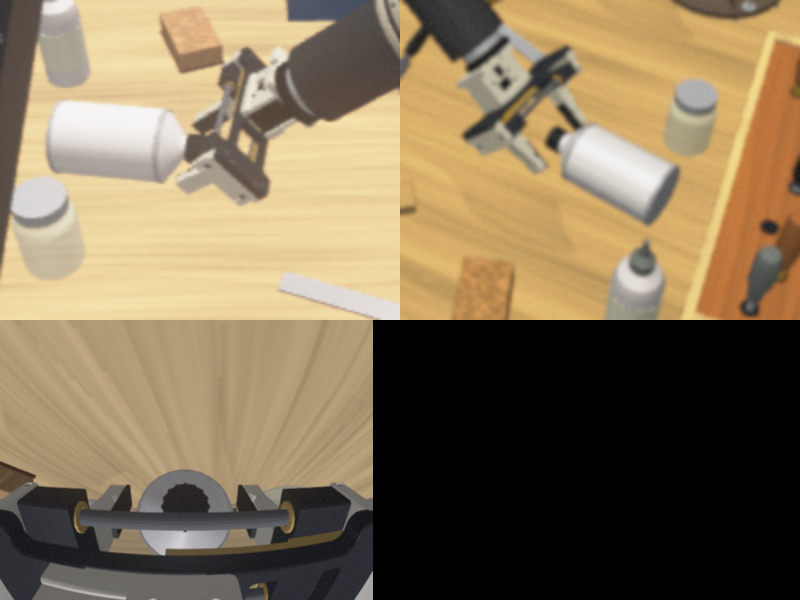

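The views show the open jaws astride the cap: in the wrist inset it sits centred at about (185,500) and the tin is undisturbed. Next I'll close the gripper and make a small first lift.

```bash
cat >> h.py <<'E'
L=.176;R=.0455
n=np.array([-np.sin(np.radians(5.3)),np.cos(np.radians(5.3)),0])
P0=G0+L*u; P0[2]=0          # foot's lowest rim point
def beta(th): return min(90,40+th*50/70)
def pose(th,back,dz=0.):
    t=np.radians(th);G=P0-back*n+u*(-L*np.cos(t)+R*np.sin(t))+zz*(L*np.sin(t)+R*np.cos(t)+dz)
    return tcp(G,beta(th)),M(beta(th))
def step(th,back,dz=0.,speed=.06):
    p,m=pose(th,back,dz);ctrl.line_to(p,m,speed)
    print(th,round(ctrl.get_time_s(),2),ctrl.get_tcp_pos()-p,ctrl.get_ft_force().round(2),round(ctrl.get_gripper_width(),4))
E
python3 - <<'E'
from h import *
np.set_printoptions(precision=4,suppress=True)
print(P0, "dist to rack",(np.array([.546,.159,0])-P0)@n)
ctrl.move_gripper(.02,15);print(ctrl.get_gripper_width(),ctrl.get_ft_force(),ctrl.get_time_s())
for th,b in ((4,0),(8,.002),(14,.006),(20,.010)): step(th,b,-.0005)
a=ctrl.read_camera("side");w=ctrl.read_camera("wrist");s=ctrl.read_camera("scene")
cv2.imwrite("pics/t2.png",np.hstack([cv2.resize(a[130:290,130:330],(400,320)),cv2.resize(s[130:290,200:400],(400,320))]))
E
```

```text
[0.555  0.0916 0.    ] dist to rack 0.06791928868072694
0.03354980890907711 [-0.2424  0.5474  0.2943] 3.8083
4 4.15 [ 0.0003 -0.      0.0004] [-0.84 -2.7  -2.4 ] 0.0334
8 4.49 [-0.  0.  0.] [-0.69 -1.77 -1.46] 0.034
14 4.92 [-0.0001 -0.     -0.0002] [-0.3  -1.42 -2.17] 0.0336
20 5.33 [-0.0002 -0.0001 -0.0003] [-0.62 -2.35 -0.25] 0.0336
```

View pics/t2.png

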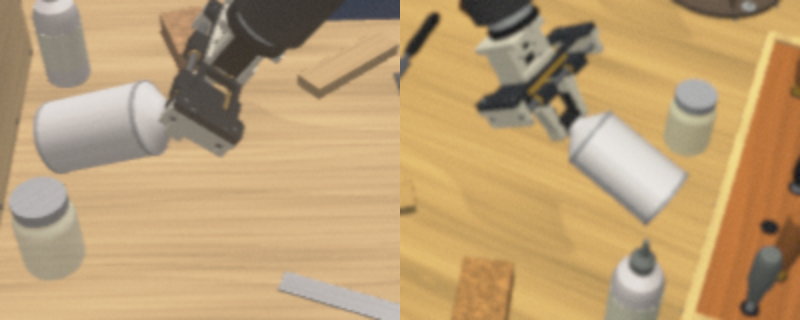

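```bash
python3 - <<'E'
from h import *
np.set_printoptions(precision=4,suppress=True)
for th,b in ((26,.015),(32,.020),(38,.025),(44,.027),(50,.027),(56,.027)): step(th,b,-.001)
a=ctrl.read_camera("side");w=ctrl.read_camera("wrist");s=ctrl.read_camera("scene")
cv2.imwrite("pics/t3.png",np.hstack([cv2.resize(a[130:290,100:300],(400,320)),cv2.resize(s[130:290,200:400],(400,320))]))
E
```

```text
26 5.88 [ 0.0001 -0.      0.    ] [-0.07 -2.41  0.32] 0.0335
32 6.28 [-0.0001 -0.0001 -0.0002] [-0.11 -2.72 -0.13] 0.0334
38 6.67 [-0.0002 -0.0001 -0.0003] [-0.44 -1.81 -0.46] 0.0337
44 7.09 [-0.0003  0.     -0.0005] [ 0.94 -0.84 -0.87] 0.0339
50 7.53 [-0.0002 -0.0002 -0.0003] [ 0.45 -0.87  0.09] 0.0336
56 7.97 [-0.0001 -0.0002 -0.0001] [ 0.36 -1.11  1.34] 0.0331
```

View pics/t3.png

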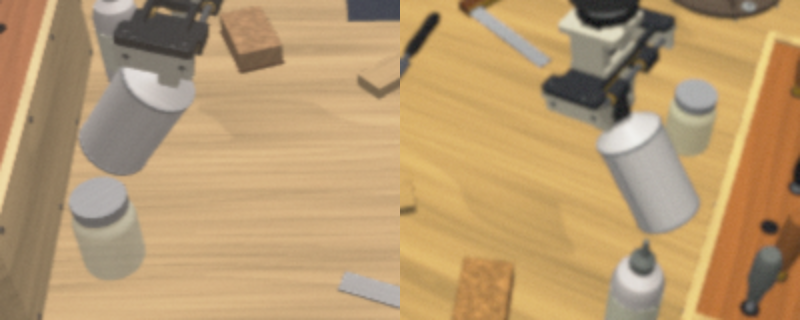

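The tin is tilted about 56°, its foot still on the bench and clear of the rack, jar and glue. The forces are small, so I'll continue to upright.

```bash
python3 - <<'E'
from h import *
np.set_printoptions(precision=4,suppress=True)
for th in (62,68,74,80,85,90): 
    step(th,.027,-.001)
    if np.linalg.norm(ctrl.get_ft_force())>20: print("stop");break
a=ctrl.read_camera("side");w=ctrl.read_camera("wrist");s=ctrl.read_camera("scene")
cv2.imwrite("pics/t4.png",np.hstack([cv2.resize(a[130:290,80:280],(400,320)),cv2.resize(s[130:290,200:400],(400,320))]))
E
```

```text
62 8.57 [0.0001 0.0001 0.0001] [-0.27 -1.4   2.64] 0.0336
68 9.01 [0.0002 0.     0.0002] [-0.35 -0.71  4.37] 0.0338
74 9.47 [0.0001 0.0002 0.0001] [-0.26 -0.15  4.24] 0.0339
80 9.93 [-0.      0.0002 -0.0001] [-0.    1.84  3.01] 0.0334
85 10.35 [-0.0001  0.0004 -0.0003] [-0.01  0.33  1.47] 0.0334
90 10.77 [-0.0001  0.0001  0.0001] [-0.88 -2.67  4.63] 0.0334
```

View pics/t4.png

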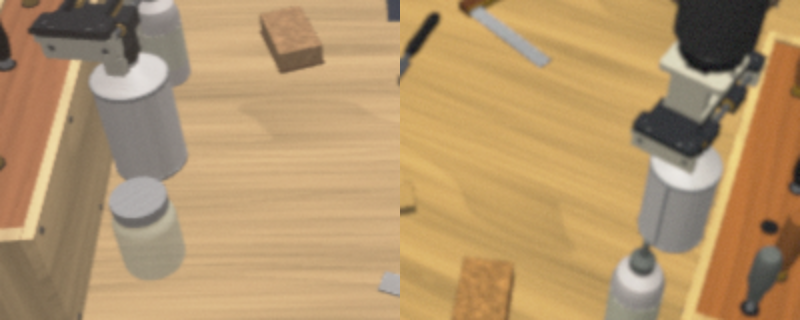

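```bash
python3 - <<'E'
from h import *
np.set_printoptions(precision=4,suppress=True)
p0=ctrl.get_tcp_pos();f0=ctrl.get_ft_force()@n
for k in range(1,13):
    ctrl.line_to(p0+n*k*.0007,speed=.02)
    f=ctrl.get_ft_force();print(k,f.round(2),round(f@n,2),(ctrl.get_tcp_pos()-p0)@n)
    if f@n<-7: break
print(ctrl.get_time_s())
a=ctrl.read_camera("side");s=ctrl.read_camera("scene")
cv2.imwrite("pics/t5.png",np.hstack([cv2.resize(a[130:290,80:280],(400,320)),cv2.resize(s[130:290,200:400],(400,320))]))
E
```

```text
1 [-1.01 -2.29  4.86] -2.19 0.0006280684802353222
2 [-0.88 -3.53  5.29] -3.43 0.001280362762414592
3 [-0.83 -3.64  5.69] -3.55 0.0018596225641292245
4 [-0.59 -4.04  6.81] -3.96 0.002565555692818291
5 [-0.28 -2.84  6.71] -2.81 0.0032412167637992403
6 [-0.71 -3.69  7.19] -3.61 0.00393197346731902
7 [ 0.14 -4.05  8.04] -4.05 0.004417945026003382
8 [ 0.82 -7.21  8.5 ] -7.25 0.0045331190337362
12.9167
```

View pics/t5.png

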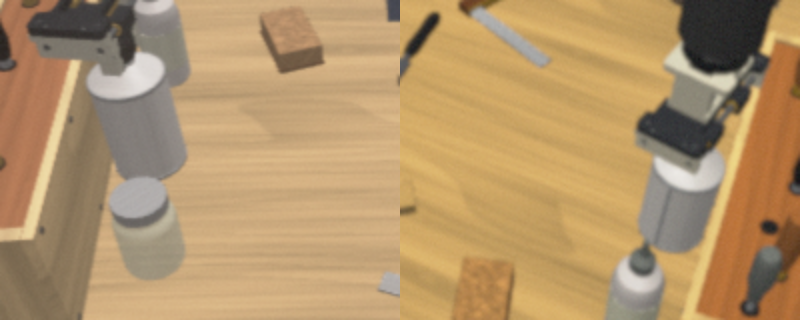

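```bash
python3 - <<'E'
from h import *
np.set_printoptions(precision=4,suppress=True)
ctrl.move_gripper(.07);p=ctrl.get_tcp_pos();print(p,ctrl.get_ft_force())
ctrl.line_to(p+[0,0,.09],speed=.12)
p=ctrl.get_tcp_pos();ctrl.line_to(p-.17*n,speed=.25)
print(ctrl.get_time_s(),ctrl.get_ft_force())
W=ctrl.camera_info("wrist");w=ctrl.read_camera("wrist")
a=ctrl.read_camera("side");s=ctrl.read_camera("scene")
cv2.imwrite("pics/side6.png",a);cv2.imwrite("pics/scene6.png",s);cv2.imwrite("pics/wrist6.png",w)
cv2.imwrite("pics/t6.png",np.vstack([np.hstack([cv2.resize(a[110:270,60:260],(400,320)),cv2.resize(s[130:290,200:400],(400,320))]),np.hstack([cv2.resize(w,(373,280)),np.zeros((280,427,3),np.uint8)])]))
E
```

```text
[0.5635 0.1153 0.1561] [ 0.1033 -0.3479  0.0862]
15.5583 [-0.7071  0.24   -0.1906]
```

View pics/t6.png

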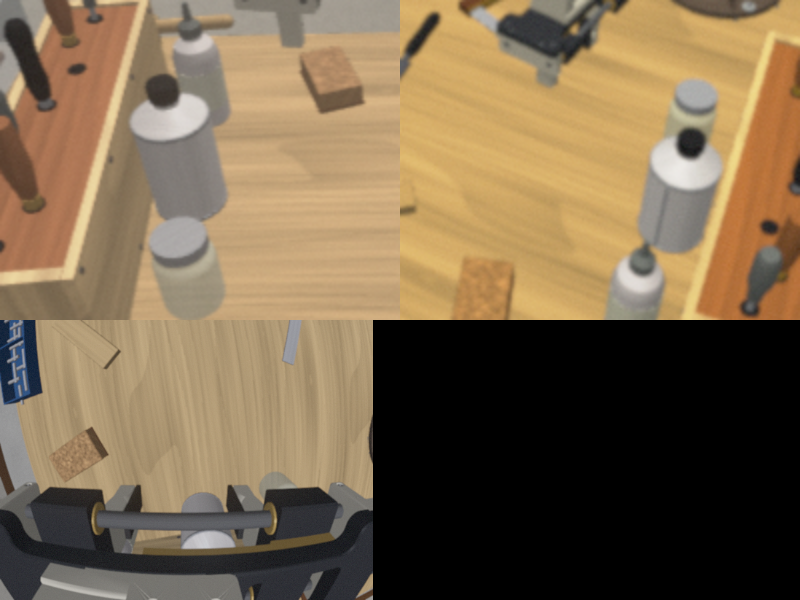

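```bash
python3 - <<'E'
from h import *
np.set_printoptions(precision=4,suppress=True)
S=ctrl.camera_info("side");C=ctrl.camera_info("scene")
out={}
for nm,f,(cx,cy) in [("side","pics/side6.png",(141,155)),("scene","pics/scene6.png",(345,201))]:
    im=cv2.imread(f);x0,y0=cx-16,cy-16
    m=(im[y0:y0+32,x0:x0+32].max(2)<75).astype(np.uint8)
    k,l,st,c=cv2.connectedComponentsWithStats(m);i=1+np.argmax(st[1:,4]);print(nm,st[i],c[i]+[x0,y0]);out[nm]=c[i]+[x0,y0]
q=meet(S,out["side"],0,C,out["scene"],0);print(q,"dist rack",(np.array([.546,.159,0])-q[0])@n)
a=cv2.imread("pics/side6.png");s=cv2.imread("pics/scene6.png")
cv2.imwrite("pics/t7.png",np.hstack([cv2.resize(a[135:225,110:190],(400,450),interpolation=cv2.INTER_CUBIC),cv2.resize(s[185:265,310:380],(394,450),interpolation=cv2.INTER_CUBIC)]))
E
```

```text
side [  8   9  16  15 190] [140.7579 154.8684]
scene [ 10  10  13  13 143] [345.0769 200.9371]
(array([0.5643, 0.1121, 0.1704]), np.float64(0.00010464687450540697)) dist rack 0.04840844747343238
```

View pics/t7.png

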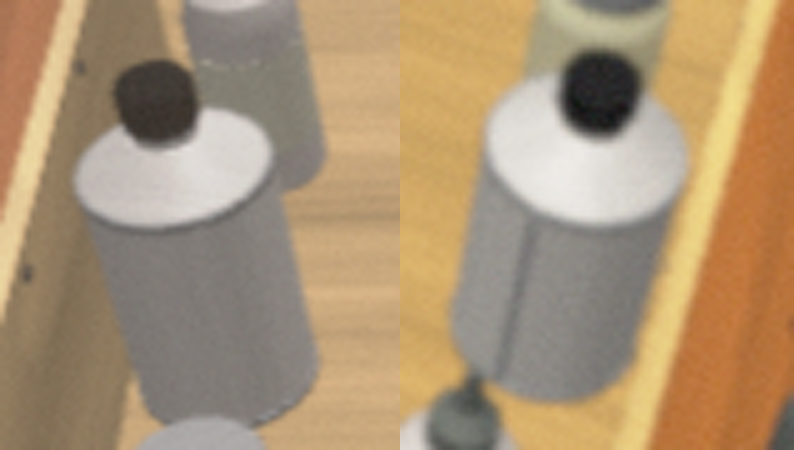

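The tin stands by itself: the cap's mid height is 0.170 m, against 0.171 m for upright. Its axis measures 48.4 mm from the rack against the ideal 45.5 mm, so a gap of about 3 mm probably remains. I'll close it with a gentle low push.

```bash
cat > push.py <<'E'
from h import *
np.set_printoptions(precision=4,suppress=True)
b=np.radians(40);x=np.cos(b)*n-np.sin(b)*zz;j=-np.cross(n,zz);m=np.stack([x,np.cross(j,x),j],1)
c=np.array([.5643,.1121,.045]);con=c-.0455*n
ctrl.move_gripper(0.0,10)
ctrl.move_to(con-.09*n+[0,0,.05],m)
ctrl.line_to(con-.06*n,speed=.15)
ctrl.line_to(con-.008*n,speed=.08)
print(ctrl.get_time_s(),ctrl.get_ft_force()); f0=ctrl.get_ft_force()@n
for k in range(-7,10):
    ctrl.line_to(con+n*k*.001,speed=.02)
    f=np.mean([ctrl.get_ft_force() for _ in range(3)],0);print(k,f.round(2),round(f@n,2))
    if f@n-f0<-8: break
print(ctrl.get_tcp_pos(),ctrl.get_time_s(),"axis-rack",(np.array([.546,.159,0])-ctrl.get_tcp_pos())@n-.0455)
cv2.imwrite("pics/side8.png",ctrl.read_camera("side"))
E
python3 push.py
```

```text
19.2333 [0.1078 0.0741 0.5425]
-7 [-0.04  0.17  0.35] 0.17
-6 [-0.54 -0.03 -0.05] 0.02
-5 [-0.29 -1.24 -0.13] -1.21
-4 [ 0.16 -3.51 -0.49] -3.51
-3 [-0.09 -1.94 -0.41] -1.93
-2 [ 1.23 -2.25 -0.25] -2.35
-1 [ 0.94 -4.62 -0.19] -4.69
0 [ 0.15 -7.2   0.33] -7.18
1 [  0.3  -10.56   1.68] -10.54
[0.5686 0.0662 0.0448] 21.4833 axis-rack 0.04900951870288037
```

View pics/side8.png

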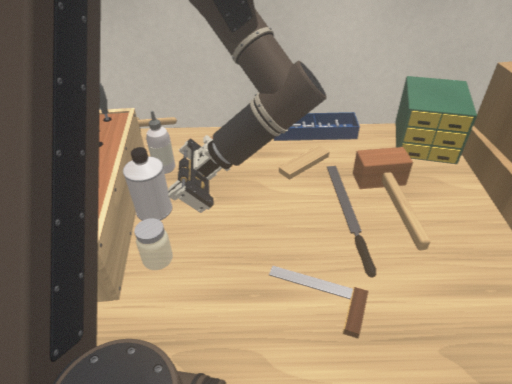

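The side view shows the closed fingers at about (190,185) against the tin's lower side. The force climbed steadily past the sliding level, so the tin is against the rack. Now I'll back off and check.

```bash
python3 - <<'E'
from h import *
np.set_printoptions(precision=4,suppress=True)
p=ctrl.get_tcp_pos();ctrl.line_to(p-.01*n,speed=.03)
ctrl.line_to(p-.12*n+[0,0,.06],speed=.2)
p=ctrl.get_tcp_pos();ctrl.line_to(p-.05*n+[0,0,.15],speed=.25)
ctrl.hold(.3);print(ctrl.get_time_s(),ctrl.get_ft_force(),ctrl.get_tcp_pos())
a=ctrl.read_camera("side");s=ctrl.read_camera("scene")
cv2.imwrite("pics/side9.png",a);cv2.imwrite("pics/scene9.png",s)
S=ctrl.camera_info("side");C=ctrl.camera_info("scene");out={}
for nm,im,(cx,cy) in [("side",a,(139,155)),("scene",s,(347,202))]:
    x0,y0=cx-16,cy-16
    m=(im[y0:y0+32,x0:x0+32].max(2)<75).astype(np.uint8)
    k,l,st,c=cv2.connectedComponentsWithStats(m);i=1+np.argmax(st[1:,4]);print(nm,st[i],c[i]+[x0,y0]);out[nm]=c[i]+[x0,y0]
q=meet(S,out["side"],0,C,out["scene"],0);print(q,"dist rack",(np.array([.546,.159,0])-q[0])@n)
cv2.imwrite("pics/t9.png",np.hstack([cv2.resize(a[110:270,60:260],(400,320)),cv2.resize(s[130:290,230:430],(400,320))]))
E
```

```text
23.925 [-0.2695 -0.1239  0.1205] [ 0.5838 -0.1018  0.2535]
side [  9   9  15  15 182] [138.8736 155.0165]
scene [ 10   9  13  14 149] [346.6846 201.302 ]
(array([0.5637, 0.1161, 0.1705]), np.float64(0.0002871131788407643)) dist rack 0.044373547310136666
```

View pics/t9.png

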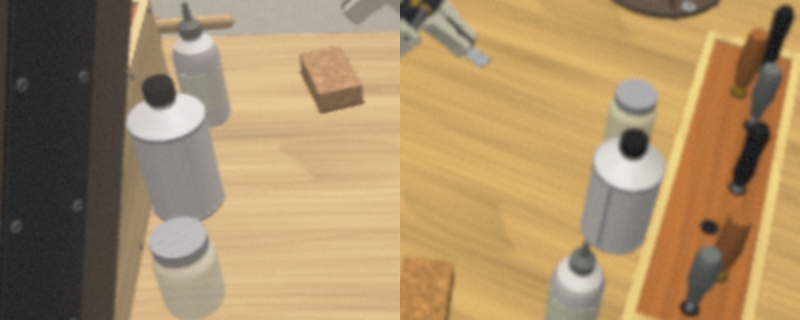

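View pics/scene9.png

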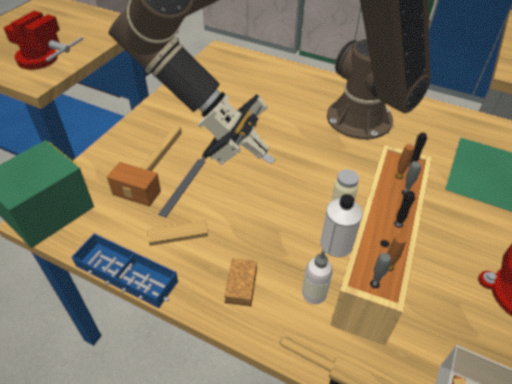

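The tin stands upright against the rack. The jar, glue and tools are at the same pixels as at the start, and the arm is clear of everything. Handing in.

```bash
python3 - <<'E'
from bench import ctrl
ctrl.job_done();print(ctrl.get_time_s())
E
```

```text
the job is handed in; nothing more can be done
the job is handed in; nothing more can be done
```

The oil tin is standing upright by itself with its side against the rack's front, and the job is handed in. The robot's clock read about 24 s at the last check, against the 46 s limit.

I gripped the tin by its cap and tipped it up on its foot rim, drawing the foot back about 27 mm so it had room to stand. I pushed it to the rack and let go. It settled back about 3 mm, so I closed that gap with a low push from the closed fingers.

- **Upright:** from two cameras, the cap's mid height is 170.5 mm, against 171 mm if it stands upright.
- **Against the rack:** the tin's axis is 44.4 mm from the rack face, against a 45.5 mm radius. That agrees with contact within the 2 mm calibration. The force also rose to about 10 N as the tin met the rack.
- **Foot on the bench:** I judged this from the pictures and from the forces, which stayed below the tin's weight while it tipped. I did not measure it directly.
- **Other things:** the jar, glue bottle and tools in the final scene view look unmoved. The arm hides part of the file, and the try square is not visible in that view; it was still in place in the side view during the last push.
- **Forces:** the highest wrist force I read was about 11 N. I sampled it at stops, not continuously.

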